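Pin the came shear's lever and clip it

ROBOT

A 6-joint arm with a two-finger parallel gripper is mounted at the origin on the work surface. World frame = base frame: x ahead of the robot, y to its left, z up, the work surface at z = 0. Lengths are in m, angles in rad, forces in N, time in s.
With the tool pointing down it reaches from about 0.275 to 0.875 m from the base axis. Payload 12.5 kg.
Tool frame: the origin (TCP) lies at the very end of the fingers, on their centre line; the grasp point (between the pads) lies 19 mm behind it; z points along the fingers, x is the direction in which the jaws open and shut, and the axes are right-handed (so a half turn about z gives the same grasp; the last joint's range is limited). The gripper opens to 85 mm and grips with 20 to 120 N. Pads are 22 mm wide; open, the fingers measure 114 mm over their backs; the gripper's body (76 mm by 85 mm) begins 54 mm behind the grasp point. The pads swing forward as they close: fully open they stand 13 mm farther back than shut.
Start: joints at [-0.085, 0.351, 1.652, -0, 1.139, -0.085], TCP at [0.55, 0, 0.231] pointing down, gripper open.
Joint ranges: [-2.75, 2.75], [-0.79, 2.1], [0.01, 2.65], [-1.57, 4.71], [0.07, 3.14], [-2.87, 2.87]. Speed limits (rad/s): [2.22, 2.22, 2.79, 3.14, 3.14, 3.14].

INTERFACE

Orientations are given as [roll, pitch, yaw] about the fixed x, y, z axes, in that order (R = Rz(yaw) Ry(pitch) Rx(roll)).
In Python, from rig import get_obs, cams, workorder gives the robot as it stands.
- The arm moves only by the tool step_arm, never from a script. Its argument "steps" is a list of rows, each a list of 7 numbers: the opening, from 0 (shut) to 1 (fully open), then the shift along the tool's x, y, z in cm, then the turn, a rotation vector about the tool's x, y, z in rad. In form: [[gripper, dx, dy, dz, ax, ay, az], ...]. A call has 1 to 8 rows; each row is the pose to reach, as a shift and turn from the pose commanded when the call began, along the tool's axes at that moment; what a row does not reach only later rows make up. A row lasts 1/12 s, in which the tool goes at most 41.7 mm and 7.16 degrees, less where a joint would pass 70% of its speed; a pose out of reach is approached as far as the arm can. A call with a gripper value outside its range is refused whole. The fingers move at their own pace and stop on an object; "force" is the grip in N (left out, the last holds). Time passes only in rows, so rows that repeat a pose let the fingers close. It gives the time, the measured TCP pose, the force and the opening at its end, in the units of the state.
- get_obs(): the state, without advancing time (a new reading comes with each control period).
- cams.camera(name): name is "scene" or "side" or "wrist"; returns a dict with "frame" (480x640x3 uint8, red, green, blue), "z_map" (480x640 float32, m along the optical axis (not along the pixel's ray), 0 where there is no reading), "fx", "fy", "cx", "cy" (pixels), "R" (3x3) and "t" (3): a world point X has camera coordinates R X + t; the wrist camera has in their place "tool_from_camera" (4x4, takes a point from camera to tool coordinates, whose origin is the TCP and whose axes are the tool frame's). Camera axes: x right, y down, z forward; pixel columns grow to the right and rows downward; lengths in m; the calibration is good to about 2 mm. A picture is of the moment at which its call begins: read the wrist's pose just before it.
- workorder.hand_in(): hands the job in, once; it reports no verdict.
The state is a dict: "time": time; "joint_positions": joint angles; "qd": joint speeds; "tau": joint torques, N m; "position": TCP position; "tool_rot": TCP orientation; "wrist_force": force on the tool from outside, world axes, zero at the start; "ft_torque": the same for the moment, N m; "grip_width": opening from 0.0 (shut) to 1.0 (fully open).
Only numpy, scipy, OpenCV 4.12 (cv2) and the standard library are available. Lean on these libraries where they do the work, as an engineer would, in place of code of your own. Each camera call takes 0.05 s, during which the arm holds its last target. There are 200 camera calls.

TASK

The lever of the came shear is back on its pivot but the clevis pin is only part way in. Push the pin fully home, then take the R-clip out of its slot in the wooden block and push its straight leg down through the cross-hole in the pin's end until the bow has sprung right over the pin. Feel for the hole and do not force the clip against the pin; leave the glass panel, the soldering iron and the flux bottle where they are.

Things in the scene. Friction and masses are not known exactly. Their poses are not given: they have to be found in the camera images.
- shear: bench lever shear for cutting came, grey and dark steel, fixed. Origin on the bench under its pivot. Foot plate x -125 to +75, y +-50, 8 mm high. Its clevis pin lies level along the shear's y axis, 85 mm up, through two cheeks with bosses (y -21 to +21, x -34 to +44, top 106 mm up). The lever lies down towards -x, handle end at x -282, at most 126 mm up.
- pin (a joint): how far the clevis pin is drawn out, m: 0 = fully home, its head on the boss; 0.034 at most. Starts 20 to 32 mm out, slides along the shear's y axis with about 4 N of friction and stays where left; home is a hard stop.
- pin_head (a point): middle of the outer face of the pin's head, a steel disc 36 mm across and 8 mm thick that faces the shear's -y. The axes are the shear's: pushing towards +y drives the pin home.
- pin_hole (a point): point on the pin's axis amid its cross-hole; moves with the pin. Shear's axes: y along the pin to its free end, z up. Steel pin 24 mm thick; hole 6.5 mm wide, right through. With the pin home the hole is 10 mm clear of the boss, 15 mm from the pin's end. The pin can also roll about y: it starts rolled to one side by 0.28 to 0.55 rad, which these axes do not show; see pin_top.
- pin_top (a point): top of the pin straight above pin_hole, 12 mm over the pin's axis (shear's axes). As the pin starts rolled, the hole's upper mouth lies 3.3 to 6.3 mm to one side of this point, +x or -x, and leans to match: find it by feel. The pin rolls under about 4 N at its rim, so a leg in the mouth can draw the hole upright, or the clip can go in at the hole's lean.
- clip_eye (a point): centre of the R-clip's eye, to be grasped across its flat: double coil of 5 mm wire, 28 mm across, 11 mm thick along the clip's y. Clip's axes: z from legs up to eye, x from straight leg to bow. Plain steel, 63 g, 100 mm long. Starts hanging upright in the block's saw-cut, eye standing on the block's top, legs in the cut, bow on the far side from the robot; lift 80 mm to clear.
- clip_seat (a point): point on the straight leg's axis that lies on the pin's axis when the clip is home: 6.2 mm to -x of and 50 mm below the eye's centre (clip's axes). The leg is 5 mm thick, straight, its rounded end 36 mm below this point. Clip's flat lies square across the pin, bow on either side of it.
- bow (a joint): how far the clip's bow is sprung open, rad: 0 at rest, about 0.05 as it passes over the pin, about 0 again when seated. The bow stands to +x of the leg, its belly shaped to the pin, its flared end 26 mm below clip_seat. Pushing it over takes 5 to 15 N; it then springs over and draws the clip in; pushed further it meets the upper throat.
- rack: wooden block 110 (x) by 70 (y) by 84 mm high, with a saw-cut 7.5 mm wide along its x axis in which the R-clip hangs; a few nails stand 12 mm proud of its top near the edges. Origin under its centre. Does not move.
- panel: leaded glass panel lying flat, 200 (x) by 260 by 9 mm, origin under its centre. Leave alone.
- iron: soldering iron with a red handle lying in its wire stand, about 240 mm long (x), 80 wide, 64 high, origin under the middle of the stand. Leave alone.
- flux: small flux bottle, 48 mm across, 95 mm high, origin under its centre. Leave alone.

How it is judged:
On the way, in this order (a step that is already met when the one before it is completed fails the run):
1. the clevis pin is fully home (value of joint pin below 0.002 m), for 0.2 s.
2. the clip's leg is through the cross-hole and its bow has sprung over the pin (distance between clip_seat and pin_hole below 0.004 m and value of joint bow below 0.03 rad), for 0.2 s.
At the end, for the whole second after the job is handed in: The pin is home (within 3 mm), the clip's leg is through the cross-hole with its seat point within 4 mm of the pin's axis at the hole, the bow has closed again round the pin (sprung open by less than 0.03 rad), and the clip is released and at rest (all of step 2 and value of joint pin below 0.003 m and linear speed of clip below 0.02 m/s); the robot touches nothing.
It fails at once if the end of the clip's leg is rammed against the pin or the shear: more than 30 N on the leg's end (contact force between clip_c1 and shear above 30 N).
It fails at once if the glass panel, the iron or the flux bottle is moved by more than 20 mm (distance of any of panel, iron, flux from where it was at the start of the episode above 0.02 m).
It also fails if it takes over 72 s, if anything falls off the work surface, if the arm or the gripper's body presses on something with over 40 N, if the wrist force passes 120 N, or if a joint passes its speed limit or range.

## Working session

There is one attempt and no reset: what is moved stays moved. The work goes in short steps, Python scripts to look and compute and a tool call to move; the robot and the scene stay as the last step left them, time stands still between calls to the robot, and variables do not carry over. Pictures are saved under pics/ and viewed, about 8 in all and at most 12, crops included, and the job is handed in when it is done.

Besides the shell and the picture viewer there is one more tool, called after ">>>" as name([rows], argument=value, ...), one row to a line, values as JSON. step_arm: Moves the arm, as the interface text tells. Its arguments: {"type":"object","properties":{"steps":{"type":"array","items":{"type":"array","items":{"type":"number"}}},"force":{"type":"number"}},"required":["steps"]}

```bash
mkdir -p pics; ls; python3 - <<'E'
from rig import get_obs,cams,workorder
import cv2,numpy as np
o=get_obs();print(o)
ims=[]
for n in("scene","side"):
    c=cams.camera(n);np.savez("pics/"+n+"0.npz",**c);ims.append(c["frame"])
    print(n,c["fx"],c["cx"],c["cy"],c["R"],c["t"])
    cv2.imwrite(f"pics/{n}0.png",c["frame"][:,:,::-1])
E
```

```text
pics
{'time': 0.0, 'joint_positions': array([-8.45760641e-02,  3.51238998e-01,  1.65241571e+00,  1.75486175e-05,
        1.13913989e+00, -8.46010387e-02]), 'qd': array([ 0.00019178,  0.00067734, -0.00168386,  0.00209326,  0.0024448 ,
       -0.00054865]), 'tau': array([ 1.33101348e-03, -5.06107914e+01, -2.91406649e+01,  6.01447425e-06,
        4.57781483e-03,  4.96419239e-05]), 'position': array([5.49663100e-01, 7.15392402e-05, 2.30760106e-01]), 'tool_rot': array([-3.14147522e+00,  1.19629952e-03,  1.76933237e-05]), 'wrist_force': array([ 0.32017689, -0.2757116 , -0.00733594]), 'ft_torque': array([0.00051745, 0.04023245, 0.00677197]), 'grip_width': 0.99822840905489}
scene 536.3309439239159 312.39791175307556 231.91866341446035 [[-0.59854046  0.80101229 -0.01134176]
 [ 0.66471268  0.4886919  -0.56509935]
 [-0.4471089  -0.34577384 -0.8249449 ]] [ 0.36066563 -0.37671084  1.80828971]
side 587.4020029062466 315.6166082097872 238.18371862411797 [[ 0.89982166 -0.43623967 -0.00399074]
 [-0.26863832 -0.54686018 -0.79295485]
 [ 0.34373599  0.71459002 -0.60926733]] [-0.54877538  0.24814713  1.26850518]
```

View pics/scene0.png

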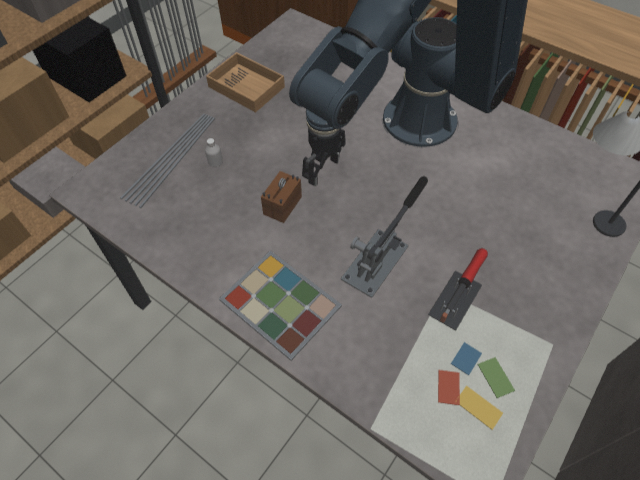

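View pics/side0.png

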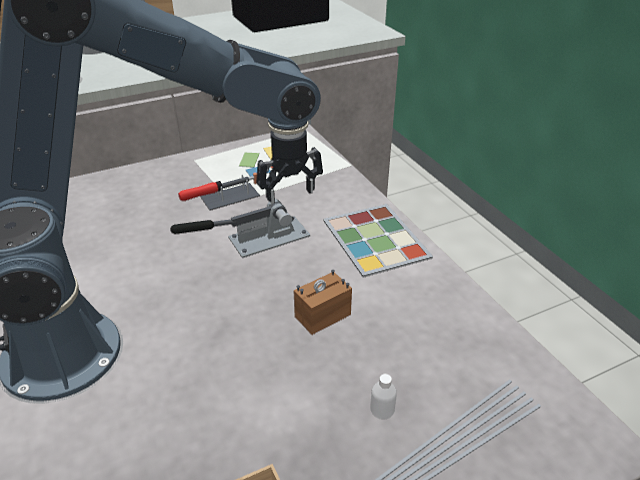

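```bash
cat > h.py <<'E'
import numpy as np,cv2
from rig import get_obs,cams
from scipy.spatial.transform import Rotation as Ro
def load(n): return dict(np.load(n))
def ray(c,u,v):
    d=c["R"].T@np.array([(u-c["cx"])/c["fx"],(v-c["cy"])/c["fy"],1]); return -c["R"].T@c["t"],d
def onz(c,u,v,z):
    o,d=ray(c,u,v); return o+d*(z-o[2])/d[2]
def dep(c,u,v):
    o,d=ray(c,u,v); return o+d*c["z_map"][v,u]
def tri(c1,p1,c2,p2):
    o1,d1=ray(c1,*p1);o2,d2=ray(c2,*p2)
    s=np.linalg.lstsq(np.c_[d1,-d2],o2-o1,rcond=None)[0]
    a,b=o1+d1*s[0],o2+d2*s[1]; return (a+b)/2,np.linalg.norm(a-b)
def pose():
    o=get_obs(); T=np.eye(4);T[:3,:3]=Ro.from_euler('xyz',o["tool_rot"]).as_matrix();T[:3,3]=o["position"];return T
def wcam():
    T=pose();c=dict(cams.camera("wrist"));M=T@c["tool_from_camera"];c["R"]=M[:3,:3].T;c["t"]=-M[:3,:3].T@M[:3,3];return c
E
python3 - <<'E'
from h import *
s=load("pics/scene0.npz");d=load("pics/side0.npz")
a=cv2.resize(s["frame"][170:300,330:440],(400,473),interpolation=cv2.INTER_CUBIC) # k=3.636
b=cv2.resize(d["frame"][190:260,220:320],(400,280),interpolation=cv2.INTER_CUBIC) # k=4
e=cv2.resize(d["frame"][265:335,285:360],(300,280),interpolation=cv2.INTER_CUBIC) #4
f=cv2.resize(s["frame"][165:225,255:310],(220,240),interpolation=cv2.INTER_CUBIC) #4
o=np.zeros((560,800,3),np.uint8);o[:473,:400]=a;o[:280,400:]=b;o[280:,400:700]=e
o[473:,:]=o[473:]
cv2.imwrite("pics/c1.png",o[:,:,::-1])
E
```

```text
(no output)
```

View pics/c1.png

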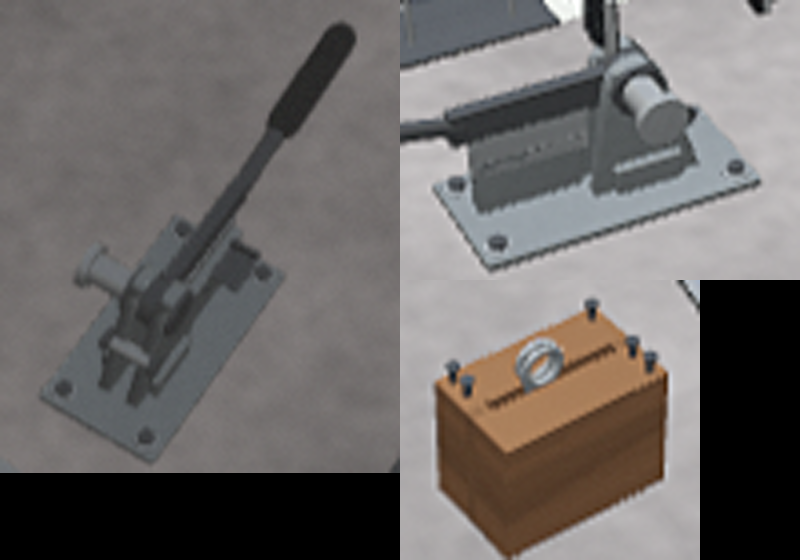

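```bash
python3 - <<'E'
from h import *
np.set_printoptions(precision=4,suppress=True)
s=load("pics/scene0.npz");d=load("pics/side0.npz")
print("plate z8mm")
P=[onz(d,*p,.008) for p in[(228.75,236.25),(242.5,257.5),(310,235.75)]]
Q=[onz(s,*p,.008) for p in[(341,279.2),(372.1,297.3),(408.4,244.3),(378.1,229.1)]]
print(np.array(P),np.array(Q))
def yaw(v): return np.arctan2(v[1],v[0])
print(yaw(P[2]-P[1]),yaw(Q[0]-Q[3]),yaw(Q[1]-Q[2]))
print("head",tri(d,(285.75,220),s,(353,241)),dep(d,286,220))
print("rack")
B=[onz(d,*p,.084) for p in[(294.25,290.75),(312.5,308.25),(351.75,288.75)]]
print(np.array(B),yaw(B[2]-B[1]),np.linalg.norm(B[2]-B[1]),np.linalg.norm(B[0]-B[1]))
print("slit",onz(d,307.25,296.25,.084),onz(d,338.5,282,.084))
print("eye",onz(d,320,286,.098),onz(s,281.5,183,.098))
E
```

```text
plate z8mm
[[0.4593 0.2261 0.008 ]
 [0.4613 0.1247 0.008 ]
 [0.6568 0.1315 0.008 ]] [[0.6624 0.1418 0.008 ]
 [0.6584 0.2398 0.008 ]
 [0.4569 0.2304 0.008 ]
 [0.4635 0.133  0.008 ]]
0.03485133104982927 0.044223627214196565 0.046658027084521096
head (array([0.5858, 0.1244, 0.0874]), np.float64(0.0006490250251553)) [0.5886 0.1302 0.0828]
rack
[[ 0.4972 -0.1249  0.084 ]
 [ 0.5097 -0.1922  0.084 ]
 [ 0.6145 -0.1751  0.084 ]] 0.16187752409581327 0.10619332817134075 0.06847731106583194
slit [ 0.5155 -0.1535  0.084 ] [ 0.5985 -0.1423  0.084 ]
eye [ 0.5484 -0.1498  0.098 ] [ 0.5491 -0.1489  0.098 ]
```

>>> step_arm([
  [0, 1.8, -4, 0, 0, 0, -0.04],
  [0, 3.7, -8, 0, 0, 0, -0.04],
  [0, 3.7, -8, 4, 0, 0, -0.04],
  [0, 3.7, -8, 8, 0, 0, -0.04],
  [0, 3.7, -8, 12, 0, 0, -0.04],
  [0, 3.7, -8, 15.7, 0, 0, -0.04],
  [0, 3.7, -8, 15.7, 0, 0, -0.04],
  [0, 3.7, -8, 15.7, 0, 0, -0.04],
])

```text
time: 0.77
position: [0.5862, 0.08, 0.0735]
tool_rot: [3.142, 0.004, 0.04]
wrist_force: [0.7, 0.2, 0.7]
grip_width: -0.003
```

```bash
python3 - <<'E'
from h import *
T=pose();print(T)
c=wcam();np.savez("pics/w1.npz",**c);d=dict(cams.camera("side"))
cv2.imwrite("pics/w1.png",np.hstack([cv2.resize(c["frame"],(400,300)),cv2.resize(d["frame"][150:300,200:400],(400,300))])[:,:,::-1])
E
```

```text
[[ 9.99194840e-01  3.99621876e-02 -3.56307821e-03  5.86162135e-01]
 [ 3.99618079e-02 -9.99201192e-01 -1.77727647e-04  7.99692839e-02]
 [-3.56733438e-03  3.51975009e-05 -9.99993636e-01  7.34560517e-02]
 [ 0.00000000e+00  0.00000000e+00  0.00000000e+00  1.00000000e+00]]
```

View pics/w1.png

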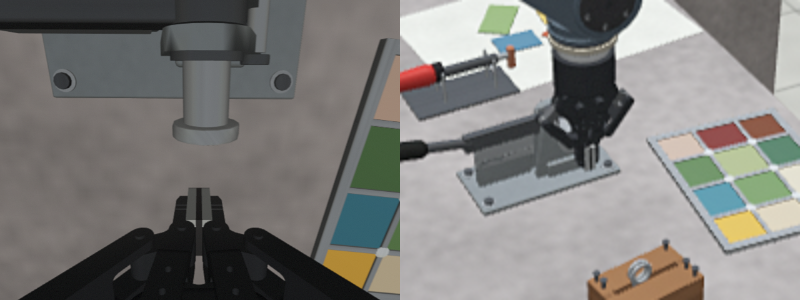

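>>> step_arm([
  [0, 0.3, -1.5, 0, 0, 0, 0],
  [0, 0.3, -2.5, 0, 0, 0, 0],
  [0, 0.3, -3.2, 0, 0, 0, 0],
  [0, 0.3, -3.8, 0, 0, 0, 0],
  [0, 0.3, -4.2, 0, 0, 0, 0],
  [0, 0.3, -4.6, 0, 0, 0, 0],
  [0, 0.3, -5.0, 0, 0, 0, 0],
  [0, 0.3, -5.3, 0, 0, 0, 0],
])

```text
time: 1.53
position: [0.588, 0.1332, 0.0744]
tool_rot: [3.141, -0.0, 0.04]
wrist_force: [1.2, -4.5, 1.2]
grip_width: -0.0
```

>>> step_arm([
  [0, 0, -0.2, 0, 0, 0, 0],
  [0, 0, -0.4, 0, 0, 0, 0],
  [0, 0, -0.5, 0, 0, 0, 0],
  [0, 0, -0.5, 0, 0, 0, 0],
])

```text
time: 1.87
position: [0.5876, 0.1383, 0.0742]
tool_rot: [-3.141, 0.0, 0.04]
wrist_force: [0.5, -1.3, 0.3]
grip_width: -0.0
```

>>> step_arm([
  [0, 0, -0.15, 0, 0, 0, 0],
  [0, 0, -0.3, 0, 0, 0, 0],
  [0, 0, -0.4, 0, 0, 0, 0],
])

```text
time: 2.12
position: [0.5874, 0.1421, 0.0742]
tool_rot: [3.142, 0.0, 0.04]
wrist_force: [1.5, -4.4, -0.6]
grip_width: 0.005
```

>>> step_arm([
  [0, 0, -0.1, 0, 0, 0, 0],
  [0, 0, -0.2, 0, 0, 0, 0],
  [0, 0, -0.3, 0, 0, 0, 0],
])

```text
time: 2.37
position: [0.5873, 0.1451, 0.0742]
tool_rot: [3.142, 0.0, 0.04]
wrist_force: [0.7, -3.5, 1.2]
grip_width: 0.0
```

>>> step_arm([
  [0, 0, -0.1, 0, 0, 0, 0],
  [0, 0, -0.2, 0, 0, 0, 0],
  [0, 0, -0.2, 0, 0, 0, 0],
])

```text
time: 2.62
position: [0.5873, 0.1467, 0.0742]
tool_rot: [3.141, 0.0, 0.04]
wrist_force: [1.5, -7.2, 0.7]
grip_width: -0.002
```

>>> step_arm([
  [0, 0, -0.1, 0, 0, 0, 0],
  [0, 0, -0.15, 0, 0, 0, 0],
  [0, 0, -0.15, 0, 0, 0, 0],
])

```text
time: 2.87
position: [0.5873, 0.1469, 0.0743]
tool_rot: [3.139, 0.0, 0.04]
wrist_force: [1.4, -16.3, 2.2]
grip_width: -0.001
```

>>> step_arm([
  [0, 0, 1, 0, 0, 0, 0],
  [0, 0, 2, 0, 0, 0, 0],
  [0.3, 0, 2, -4, 0, 0, 0],
  [0.3, 0, 2, -8, 0, 0, 0],
  [0.3, 0, 2, -12, 0, 0, 0],
  [0.3, 0, 2, -14, 0, 0, 0],
])

```text
time: 3.37
position: [0.5892, 0.1287, 0.2192]
tool_rot: [-3.14, -0.005, 0.04]
wrist_force: [0.4, 0.1, 0.8]
grip_width: 0.295
```

```bash
python3 - <<'E'
from h import *
np.set_printoptions(precision=4,suppress=True)
c=wcam();print(c["tool_from_camera"],c["fx"]);np.savez("pics/w2.npz",**c);print(pose()[:3,3])
cv2.imwrite("pics/w2.png",c["frame"][:,:,::-1])
E
```

```text
[[ 1.     -0.0006 -0.0001  0.0004]
 [ 0.0006  0.945   0.3272 -0.0834]
 [-0.0001 -0.3272  0.945  -0.1435]
 [ 0.      0.      0.      1.    ]] 398.6020971117388
[0.5902 0.1289 0.2216]
```

View pics/w2.png

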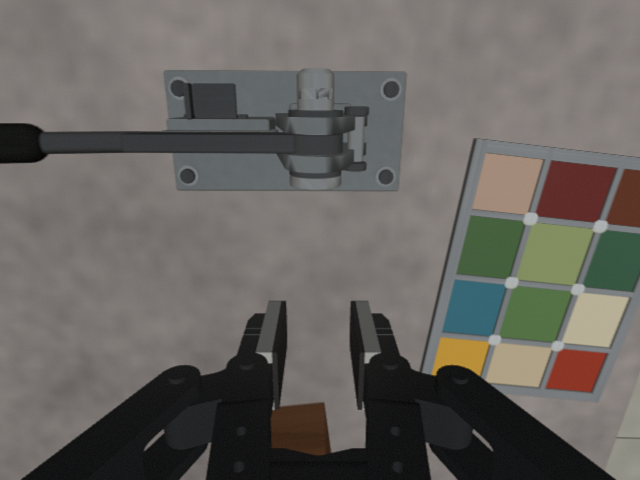

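>>> step_arm([
  [0.3, 0, -3.6, 2, 0, 0, 0],
  [0.3, -0.4, -6.8, 5, 0, 0, 0],
  [0.3, -0.4, -6.8, 7, 0, 0, 0],
  [0.3, -0.4, -6.8, 7, 0, 0, 0],
  [0.3, -0.4, -6.8, 7, 0, 0, 0],
])

```text
time: 3.83
position: [0.5808, 0.1961, 0.1436]
tool_rot: [3.141, 0.002, 0.04]
wrist_force: [0.4, 0.0, 0.6]
grip_width: 0.302
```

```bash
python3 - <<'E'
from h import *
np.set_printoptions(precision=4,suppress=True)
c=wcam();np.savez("pics/w3.npz",**c);print(pose()[:3,3])
p=c["R"]@np.array([.583,.218,.097])+c["t"];u=int(p[0]/p[2]*c["fx"]+c["cx"]);v=int(p[1]/p[2]*c["fy"]+c["cy"]);print(u,v)
x0,y0=u-50,v-50;print(x0,y0)
cv2.imwrite("pics/w3.png",cv2.resize(c["frame"][y0:y0+100,x0:x0+100],(600,600),interpolation=cv2.INTER_CUBIC)[:,:,::-1])
E
```

```text
[0.5817 0.1959 0.145 ]
323 230
273 180
```

View pics/w3.png

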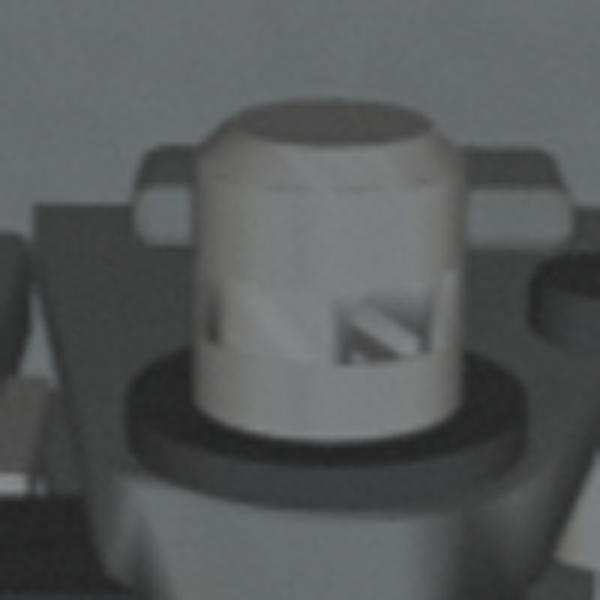

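```bash
python3 - <<'E'
from h import *
np.set_printoptions(precision=1,suppress=True,linewidth=200)
c=load("pics/w3.npz")
for v in(214,228,231,234,237,244):
    P=np.array([dep(c,u,v) for u in range(302,354)])
    print(v,"y",P[26,1]*1e3);print((P[:,0]*1e3));print(P[:,2]*1e3)
    print(c["frame"][v,302:354].mean(1).astype(int))
E
```

```text
214 y 226.86745877894123
[569.8 570.5 572.7 573.3 573.8 574.3 574.9 575.4 575.9 576.4 576.9 577.4 577.9 578.4 578.9 579.4 579.9 580.4 580.9 581.4 581.8 582.3 582.8 583.3 583.8 584.3 584.8 585.3 585.7 586.3 586.8 587.3 587.8
 588.3 588.8 589.3 589.8 590.3 590.7 591.3 591.9 592.4 592.9 593.5 593.9 594.6 595.2 595.9 601.8 602.5 603.3 603.8]
[30.1 31.3 87.5 89.9 92.1 91.5 92.5 94.9 94.1 95.6 96.  96.4 95.3 95.8 96.3 96.5 98.  97.6 97.6 96.7 97.1 98.9 97.4 98.3 96.9 98.4 97.5 97.7 98.3 97.6 96.8 96.8 96.1 96.6 96.6 97.  96.5 96.3 97.3
 95.4 94.1 94.9 94.6 93.8 93.9 92.2 90.8 89.1 30.4 30.5 28.9 30.5]
[107 108  97  78  82  91  97 103 107 110 110 115 118 120 122 122 123 123 123 122 121 122 123 123 124 127 127 126 127 126 125 125 125 124 124 125 124 125 124 124 123 121 118 116 112 104  98  88  88
  99 103 104]
228 y 219.82853569591418
[570.4 571.1 572.9 573.5 574.1 574.5 575.1 578.2 576.1 576.6 577.1 577.7 578.2 578.7 579.2 579.7 580.2 580.7 581.2 581.6 582.2 582.7 583.2 583.6 584.1 584.6 585.1 585.7 586.1 586.7 587.2 588.2 588.7
 589.2 589.7 590.1 590.6 590.9 591.4 591.8 592.3 592.9 593.3 5
[... 3134 characters left out ...]
.5 580.  580.5 581.  581.5 582.  582.5 583.  583.5 584.  584.6 585.  585.6 586.1 586.6 587.1 587.6 588.1 588.6
 589.1 589.7 590.1 590.7 591.3 591.7 592.3 592.9 593.3 593.9 594.4 595.1 595.7 596.4 597.4 597.9 598.4 599.  599.5]
[85.7 85.7 87.  89.8 90.7 91.7 92.8 94.7 94.2 94.7 94.7 96.6 96.2 96.  96.2 97.5 96.5 97.8 97.4 97.1 98.3 97.9 97.9 97.7 96.6 98.7 97.2 97.2 97.  97.7 97.8 96.8 97.4 96.6 95.4 96.7 95.9 95.1 96.2
 95.4 93.6 95.7 93.9 93.9 92.3 91.  89.7 84.2 85.1 84.9 84.4 85.5]
[ 39  39  44  63  81  90  97 102 106 109 111 115 117 121 121 122 123 123 123 121 122 122 123 124 125 126 126 127 127 125 124 124 124 124 124 125 123 123 124 123 122 118 116 111 106  98  88  70  48
  41  39  42]
```

>>> step_arm([
  [0.4, 0, 0, -4, 0, 0, -0.12],
  [0.4, 0, 0, -8, 0, 0, -0.24],
  [0.4, -0.5, 4, -9, 0, 0, -0.36],
  [0.4, -1, 8, -9, 0, 0, -0.48],
  [0.4, -1.5, 12, -9, 0, 0, -0.6],
  [0.4, -2, 16, -9, 0, 0, -0.72],
  [0.4, -2.5, 20, -9, 0, 0, -0.84],
  [0.4, -3, 24, -9, 0, 0, -0.96],
])

```text
time: 4.55
position: [0.5617, -0.0401, 0.2365]
tool_rot: [3.139, -0.002, 0.985]
wrist_force: [1.5, 0.3, -0.8]
grip_width: 0.399
```

```bash
python3 - <<'E'
from h import *
np.set_printoptions(precision=4,suppress=True)
T=pose();o=get_obs();print(T[:3,3],o["tool_rot"],o["joint_positions"])
print("to (.549,-.149) in tool:",T[:3,:3].T@(np.array([.549,-.149,.19])-T[:3,3])*100, 1.73-o["tool_rot"][2])
E
```

```text
[ 0.5617 -0.0401  0.2365] [ 3.1386 -0.0015  0.9852] [-0.1541  0.3675  1.6137  0.0001  1.157  -1.1393]
to (.549,-.149) in tool: [-9.7804  4.9474  4.655 ] 0.744829912019304
```

>>> step_arm([
  [0.4, -3.5, 1.8, 0, 0, 0, -0.12],
  [0.4, -7, 3.5, 0, 0, 0, -0.24],
  [0.4, -9.8, 4.9, 0, 0, 0, -0.36],
  [0.4, -9.8, 4.9, 1, 0, 0, -0.48],
  [0.4, -9.8, 4.9, 3, 0, 0, -0.6],
  [0.4, -9.8, 4.9, 4, 0, 0, -0.72],
  [0.4, -9.8, 4.9, 4, 0, 0, -0.73],
  [0.4, -9.8, 4.9, 4, 0, 0, -0.73],
])

```text
time: 5.22
position: [0.5481, -0.1468, 0.1957]
tool_rot: [3.14, 0.001, 1.707]
wrist_force: [0.8, -0.3, 0.5]
grip_width: 0.399
```

```bash
python3 - <<'E'
from h import *
np.set_printoptions(precision=4,suppress=True)
c=wcam();np.savez("pics/w4.npz",**c);print(pose())
cv2.imwrite("pics/w4.png",c["frame"][:,:,::-1])
E
```

```text
[[-0.1349  0.9909  0.0022  0.5484]
 [ 0.9909  0.1349 -0.0007 -0.1467]
 [-0.001   0.0021 -1.      0.196 ]
 [ 0.      0.      0.      1.    ]]
```

View pics/w4.png

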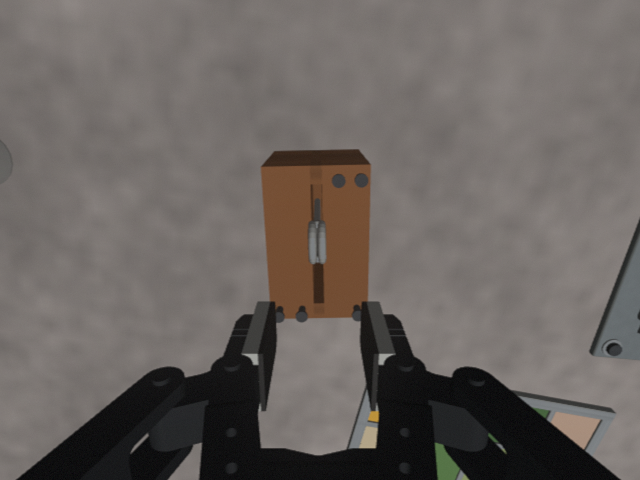

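```bash
python3 - <<'E'
from h import *
np.set_printoptions(precision=4,suppress=True)
c=load("pics/w4.npz");T=pose()
a=onz(c,317,190,.084);b=onz(c,319,300,.084);print("slit",a,b,np.arctan2(b[1]-a[1],b[0]-a[0]))
hs=np.array([onz(c,317,221,.102),onz(c,317,265,.098)]);print(hs)
e=onz(c,317,243,.102);print("eye",e)
L=[onz(c,*p,.084) for p in[(263,166),(370,164),(368,317),(273,317)]];print(np.array(L))
print("tool move cm",T[:3,:3].T@(np.array([e[0],e[1],.087])-T[:3,3])*100)
E
```

```text
slit [ 0.5196 -0.1525  0.084 ] [ 0.5986 -0.1404  0.084 ] 0.15254801440867666
[[ 0.535  -0.1504  0.102 ]
 [ 0.566  -0.1462  0.098 ]]
eye [ 0.5494 -0.1484  0.102 ]
[[ 0.5088 -0.1887  0.084 ]
 [ 0.4983 -0.1214  0.084 ]
 [ 0.6075 -0.1032  0.084 ]
 [ 0.6169 -0.1716  0.084 ]]
tool move cm [-0.1749  0.0584 10.9037]
```

>>> step_arm([
  [0.4, -0.17, 0.06, 3, 0, 0, -0.016],
  [0.4, -0.17, 0.06, 6, 0, 0, -0.016],
  [0.4, -0.17, 0.06, 9, 0, 0, -0.016],
  [0.4, -0.17, 0.06, 10.3, 0, 0, -0.016],
  [0.4, -0.17, 0.06, 10.8, 0, 0, -0.016],
  [0.4, -0.17, 0.06, 10.8, 0, 0, -0.016],
])

```text
time: 5.77
position: [0.549, -0.1477, 0.0866]
tool_rot: [3.141, 0.0, 1.724]
wrist_force: [-0.2, 0.1, 0.5]
grip_width: 0.398
```

>>> step_arm([
  [0.25, 0, 0, 0, 0, 0, 0],
  [0.2, 0, 0, 0, 0, 0, 0],
  [0.1, 0, 0, 0, 0, 0, 0],
  [0, 0, 0, 0, 0, 0, 0],
  [0, 0, 0, 0, 0, 0, 0],
  [0, 0, 0, 0, 0, 0, 0],
], force=60)

```text
time: 6.27
position: [0.5496, -0.148, 0.0878]
tool_rot: [3.139, 0.001, 1.726]
wrist_force: [-0.8, -1.3, 7.6]
grip_width: 0.114
```

>>> step_arm([
  [0, 0, 0, -0.1, 0, 0, 0],
  [0, 0, 0, -0.3, 0, 0, 0],
  [0, 0, 0, -1.5, 0, 0, 0],
  [0, 0, 0, -4, 0, 0, 0],
  [0, 0, 0, -7, 0, 0, 0],
  [0, 0, 0, -10, 0, 0, 0],
  [0, 0, 0, -13, 0, 0, 0],
  [0, 0, 0, -15, 0, 0, 0],
], force=100)

```text
time: 6.93
position: [0.5491, -0.1477, 0.2402]
tool_rot: [3.139, 0.002, 1.727]
wrist_force: [-0.3, -0.3, -0.2]
grip_width: 0.102
```

>>> step_arm([
  [0, 0, 0, -2, 0, 0, 0],
  [0, 0, 0, -2, 0, 0, 0],
  [0, 0, 0, -2, 0, 0, 0],
])

```text
time: 7.18
position: [0.5488, -0.1476, 0.2575]
tool_rot: [3.14, 0.001, 1.727]
wrist_force: [0.7, 0.3, -1.2]
grip_width: 0.106
```

```bash
python3 - <<'E'
from h import *
np.set_printoptions(precision=4,suppress=True)
c=wcam();np.savez("pics/w5.npz",**c);print(pose(),get_obs()["joint_positions"])
d=dict(cams.camera("side"));np.savez("pics/d5.npz",**d);s=dict(cams.camera("scene"));np.savez("pics/s5.npz",**s)
T=pose()
def pr(c,X): p=c["R"]@X+c["t"];return int(p[0]/p[2]*c["fx"]+c["cx"]),int(p[1]/p[2]*c["fy"]+c["cy"])
X=T[:3,3]-np.array([0,0,.03])
o=[]
for k in(d,s):
    u,v=pr(k,X);print(u,v);o.append(cv2.resize(k["frame"][v-50:v+50,u-50:u+50],(400,400),interpolation=cv2.INTER_CUBIC))
cv2.imwrite("pics/c5.png",np.hstack(o)[:,:,::-1])
E
```

```text
[[-0.1552  0.9879 -0.0003  0.5484]
 [ 0.9879  0.1552  0.0001 -0.1475]
 [ 0.0001 -0.0002 -1.      0.2562]
 [ 0.      0.      0.      1.    ]] [-0.3447  0.3593  1.5753  0.      1.2073 -2.0713]
319 239
279 152
```

View pics/c5.png

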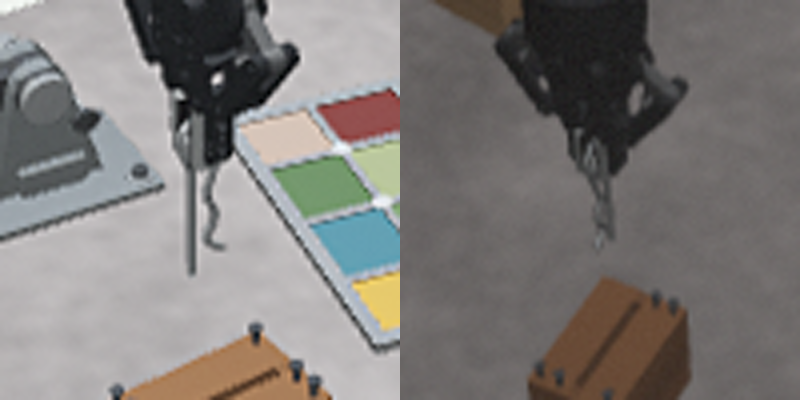

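```bash
python3 - <<'E'
from h import *
np.set_printoptions(precision=4,suppress=True)
d=load("pics/d5.npz");s=load("pics/s5.npz");w=load("pics/w5.npz");T=pose()
print("tri",T[:3,:3].T@(tri(d,(317,256.8),s,(279,164))[0]-T[:3,3]))
def pl(c,u,v):
    o,r=ray(c,u,v);n=T[:3,0];X=o+r*(n@(T[:3,3]-o))/(n@r);return (T[:3,:3].T@(X-T[:3,3]))*1e3
print("tip",pl(d,317,256.8),"legmid",pl(d,316.7,240),"legtop",pl(d,316.4,230),"bow end",pl(d,324.5,250.5))
print(T[:3,:3].T@(dep(d,317,250)-T[:3,3]))
# wrist: project expected leg tip
for X in([0,-.0062,.074],[0,-.0062,.03],[0,0.01,.064]):
    M=np.linalg.inv(w["tool_from_camera"]);p=M@np.r_[X,1];print(p[0]/p[2]*w["fx"]+w["cx"],p[1]/p[2]*w["fy"]+w["cy"])
cv2.imwrite("pics/w5.png",cv2.resize(w["frame"][230:430,220:420],(600,600),interpolation=cv2.INTER_CUBIC)[:,:,::-1])
E
```

```text
tri [-0.0009 -0.0016  0.0759]
tip [-0.     -6.0094 73.1138] legmid [-0.     -6.7367 28.0432] legtop [ 0.     -7.4549  2.0348] bow end [-0.     13.3254 64.9756]
[-0.0009 -0.0067  0.0539]
319.8704850606244 242.84748869180896
320.2877152563044 274.05863365429366
319.92197206140503 275.56256929667074
```

View pics/w5.png

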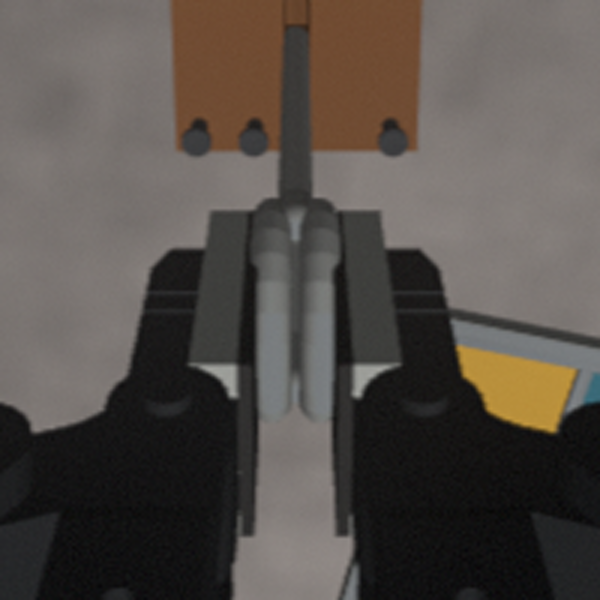

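```bash
cat >> h.py <<'E'
A=np.array([.5844,.2166,.085]);YAW=.042;TIP=np.array([-.0005,-.007,.074])
def goal(gap,th,off=(0,0,0)):  # gap: tip beyond pin rim along hole axis; returns T
    R=Ro.from_euler('z',YAW)*Ro.from_euler('y',th)
    Rt=(R*Ro.from_euler('xyz',[np.pi,0,np.pi/2])).as_matrix()
    P=A+Ro.from_euler('z',YAW).as_matrix()@np.array(off)+R.as_matrix()@[0,0,.012+gap]
    T=np.eye(4);T[:3,:3]=Rt;T[:3,3]=P-Rt@TIP;return T
def rel(G,T=None):
    T=pose() if T is None else T;D=np.linalg.inv(T)@G
    return np.r_[D[:3,3]*100,Ro.from_matrix(D[:3,:3]).as_rotvec()].round(3)
E
python3 - <<'E'
from h import *
np.set_printoptions(precision=4,suppress=True)
G=goal(.02,.43);print(G);print(rel(G))
E
```

```text
[[-0.042   0.9082 -0.4165  0.6349]
 [ 0.9991  0.0382 -0.0175  0.2192]
 [-0.     -0.4169 -0.909   0.1784]
 [ 0.      0.      0.      1.    ]]
[34.863 14.274  7.685  0.428  0.024  0.112]
```

>>> step_arm([
  [0, 3.5, 1.4, 0, 0, 0, 0],
  [0, 7, 2.8, 0, 0, 0, 0],
  [0, 10.5, 4.2, 0, 0.05, 0, 0.02],
  [0, 14, 5.6, 0, 0.15, 0, 0.04],
  [0, 17.5, 7, 0, 0.25, 0.01, 0.06],
  [0, 21, 8.5, 0, 0.35, 0.02, 0.09],
  [0, 24.5, 10, 0, 0.428, 0.024, 0.112],
  [0, 28, 11.4, 0, 0.428, 0.024, 0.112],
])

```text
time: 8.0
position: [0.618, 0.1484, 0.253]
tool_rot: [-2.704, 0.002, 1.612]
wrist_force: [-0.3, -1.2, -1.1]
grip_width: 0.099
```

```bash
python3 - <<'E'
from h import *
np.set_printoptions(precision=4,suppress=True)
print(rel(goal(.02,.43)))
E
```

```text
[ 7.022  4.945  5.903 -0.008  0.001 -0.002]
```

>>> step_arm([
  [0, 3.5, 1, 0, 0, 0, 0],
  [0, 7, 3, 0, 0, 0, 0],
  [0, 7, 4.9, 2, 0, 0, 0],
  [0, 7, 4.9, 5, 0, 0, 0],
  [0, 7, 4.9, 5.9, 0, 0, 0],
  [0, 7, 4.9, 5.9, 0, 0, 0],
  [0, 7, 4.9, 5.9, 0, 0, 0],
])

```text
time: 8.58
position: [0.6351, 0.2172, 0.1829]
tool_rot: [-2.713, 0.0, 1.613]
wrist_force: [0.2, 0.6, -0.9]
grip_width: 0.107
```

```bash
python3 - <<'E'
from h import *
np.set_printoptions(precision=4,suppress=True)
print(rel(goal(.02,.43)))
T=pose();w=wcam();np.savez("pics/w6.npz",**w)
d=dict(cams.camera("side"));s=dict(cams.camera("scene"));np.savez("pics/d6.npz",**d);np.savez("pics/s6.npz",**s)
def pr(c,X): p=c["R"]@X+c["t"];return int(p[0]/p[2]*c["fx"]+c["cx"]),int(p[1]/p[2]*c["fy"]+c["cy"])
X=A+[0,0,.012];o=[]
for k,h in((w,50),(s,30)):
    u,v=pr(k,X);print(u-h,v-h);o.append(cv2.resize(k["frame"][v-h:v+h,u-h:u+h],(400,400),interpolation=cv2.INTER_CUBIC))
cv2.imwrite("pics/c6.png",np.hstack(o)[:,:,::-1])
E
```

```text
[ 0.205  0.178  0.413  0.001  0.    -0.   ]
272 173
353 226
```

View pics/c6.png

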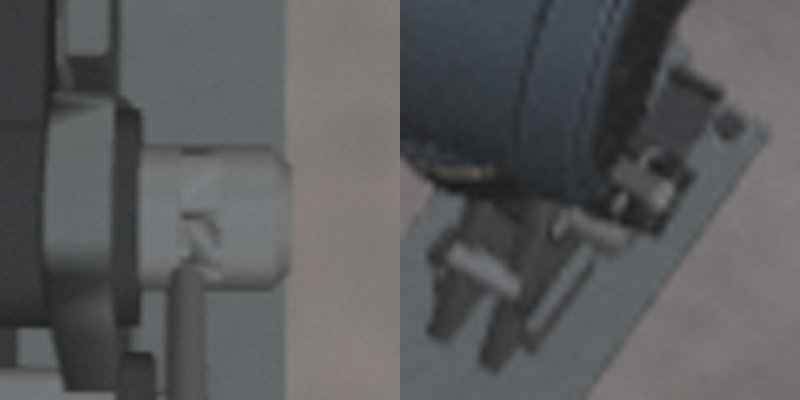

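```bash
python3 - <<'E'
from h import *
np.set_printoptions(precision=4,suppress=True)
w=load("pics/w6.npz");T=pose()
S=Ro.from_euler('z',YAW).as_matrix()
def L(X): return (S.T@(X-A))*1e3
print("cam local",L(-w["R"].T@w["t"]))
tipw=T[:3,3]+T[:3,:3]@TIP;print("tip kin local",L(tipw))
o,r=ray(w,318.25,239.0);n=T[:3,2]
# leg end centre: use cam ray at plane of tip along tool z
X=o+r*(n@(tipw-o))/(n@r);print("tip cam local",L(X))
def cyl(u,v):
    o,r=ray(w,u,v);o=S.T@(o-A);r=S.T@r
    a=r[0]**2+r[2]**2;b=o[0]*r[0]+o[2]*r[2];c=o[0]**2+o[2]**2-.012**2;D=b*b-a*c
    X=o+r*(-b-np.sqrt(D))/a if D>0 else np.full(3,np.nan);return X*1e3,np.arctan2(X[0],X[2])
for p in((180,213),(222,213),(201,213),(201,240),(201,275),(190,147),(190,288),(142,220),(290,220)): print(p,*cyl(272+p[0]/4,173+p[1]/4))
for v in range(205,250,3): print(v,(L(dep(w,322,v))).round(1),(L(dep(w,325,v))).round(1),w["frame"][v,322].mean().round(),end=' | ')
E
```

```text
cam local [ 33.5722  -2.4938 263.6665]
tip kin local [14.5197 -1.9507 34.7073]
tip cam local [11.9814 -2.4078 35.8576]
(180, 213) [ 1.5594 -3.1867 11.8983] 0.13031449674721338
(222, 213) [ 1.5654  3.4956 11.8975] 0.1308215579198125
(201, 213) [ 1.5624  0.1545 11.8979] 0.13056802847022395
(201, 240) [ 5.7344  0.1605 10.5412] 0.4982226787935567
(201, 275) [10.8666  0.2069  5.0909] 1.1326705740240355
(190, 147) [-9.9373 -1.5639  6.7267] -0.9757315604570849
(190, 288) [nan nan nan] nan
(142, 220) [ 2.6516 -9.236  11.7034] 0.22280334762495932
(290, 220) [ 2.6726 14.3192 11.6986] 0.22459667951838644
205 [-28.    0.9 -75.7] [-28.1   3.5 -76.1] 102.0 | 208 [-25.5   0.9 -76.3] [-25.8   3.5 -77.6] 103.0 | 211 [-8.8  0.   8.5] [-8.8  2.   8.4] 73.0 | 214 [-6.5  0.  10.8] [-6.6  2.  10.3] 114.0 | 217 [-4.4  0.  12.1] [-4.4  1.9 11.7] 125.0 | 220 [-2.4 -0.  12.5] [-2.3  1.9 13. ] 123.0 | 223 [-0.4 -0.  12.9] [-0.5  1.9 11.9] 122.0 | 226 [ 1.6 -0.  13.1] [ 1.7  1.9 14.4] 89.0 | 229 [ 1.1  0.2 -6.4] [ 1.7  2.1 -1.9] 106.0 | 232 [ 3.9  0.1 -0.1] [4.1 2.1 1.3] 119.0 | 235 [6.4 0.1 4.7] [6.9 1.9 9.5] 100.0 | 238 [8.7 0.  8.5] [8.8 1.9 9.5] 83.0 | 241 [10.6  0.   7.5] [10.6  2.   7.8] 91.0 | 244 [15.  -0.3 37.5] [12.2  2.   3.9] 79.0 | 247 [17.  -0.3 41.9] [  8.2   3.4 -76.8] 83.0 |
```

```bash
sed -i 's/TIP=np.array.*/TIP=np.array([-.0008,-.008,.074])/' h.py; python3 - <<'E'
from h import *
print(get_obs()["position"],rel(goal(.008,.43)))
E
```

```text
[0.63586146 0.21728276 0.18421752] [ 0.227  0.252  1.764  0.004 -0.    -0.   ]
```

>>> step_arm([
  [0, 0.2, 0.25, 0.4, 0, 0, 0],
  [0, 0.23, 0.25, 0.9, 0, 0, 0],
  [0, 0.23, 0.25, 1.4, 0, 0, 0],
  [0, 0.23, 0.25, 1.5, 0, 0, 0],
  [0, 0.23, 0.25, 1.5, 0, 0, 0],
])

```text
time: 9.15
position: [0.6305, 0.2196, 0.1671]
tool_rot: [-2.712, 0.001, 1.613]
wrist_force: [-0.7, 0.4, 0.1]
grip_width: 0.104
```

```bash
python3 - <<'E'
from h import *
print(rel(goal(0,.43)))
w=wcam();np.savez("pics/w7.npz",**w)
cv2.imwrite("pics/w7.png",cv2.resize(w["frame"][185:285,272:372],(600,600),interpolation=cv2.INTER_CUBIC)[:,:,::-1])
E
```

```text
[-0.022  0.02   0.785  0.001  0.001 -0.   ]
```

View pics/w7.png

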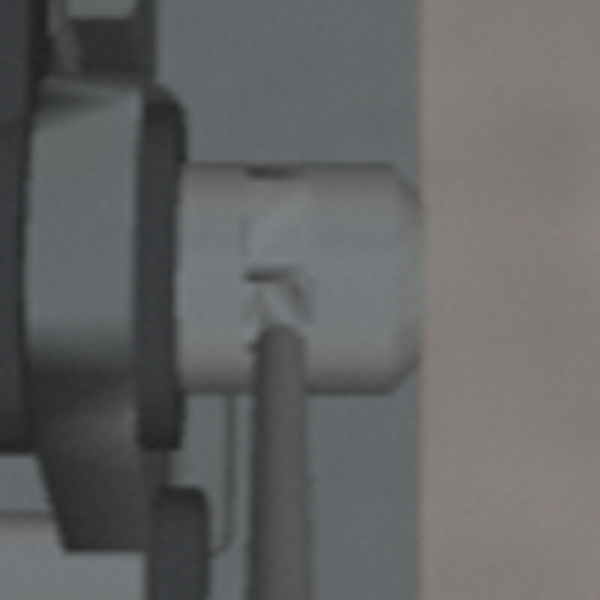

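>>> step_arm([
  [0, 0, 0.0, 0.2, 0, 0, 0],
  [0, 0, 0.0, 0.4, 0, 0, 0],
  [0, 0, 0, 0.6, 0, 0, 0],
  [0, 0, 0, 0.7, 0, 0, 0],
  [0, 0, 0, 0.8, 0, 0, 0],
  [0, 0, 0, 0.8, 0, 0, 0],
])

```text
time: 9.7
position: [0.6274, 0.2194, 0.1601]
tool_rot: [-2.713, 0.0, 1.613]
wrist_force: [-1.2, -0.2, -0.3]
grip_width: 0.108
```

>>> step_arm([
  [0, 0, 0, 0.1, 0, 0, 0],
  [0, 0, 0, 0.2, 0, 0, 0],
  [0, 0, 0, 0.2, 0, 0, 0],
])

```text
time: 9.95
position: [0.6265, 0.2194, 0.1583]
tool_rot: [-2.713, 0.0, 1.613]
wrist_force: [-1.1, 0.6, -0.6]
grip_width: 0.108
```

>>> step_arm([
  [0, 0, 0, 0.1, 0, 0, 0],
  [0, 0, 0, 0.2, 0, 0, 0],
  [0, 0, 0, 0.2, 0, 0, 0],
])

```text
time: 10.2
position: [0.6257, 0.2194, 0.1565]
tool_rot: [-2.713, 0.0, 1.613]
wrist_force: [-1.4, -0.6, -0.7]
grip_width: 0.102
```

```bash
python3 - <<'E'
from h import *
print(rel(goal(0,.43)))
w=wcam();np.savez("pics/w8.npz",**w)
cv2.imwrite("pics/w8.png",cv2.resize(w["frame"][200:300,272:372],(600,600),interpolation=cv2.INTER_CUBIC)[:,:,::-1])
E
```

```text
[-0.024  0.015 -0.378  0.001  0.     0.   ]
```

View pics/w8.png

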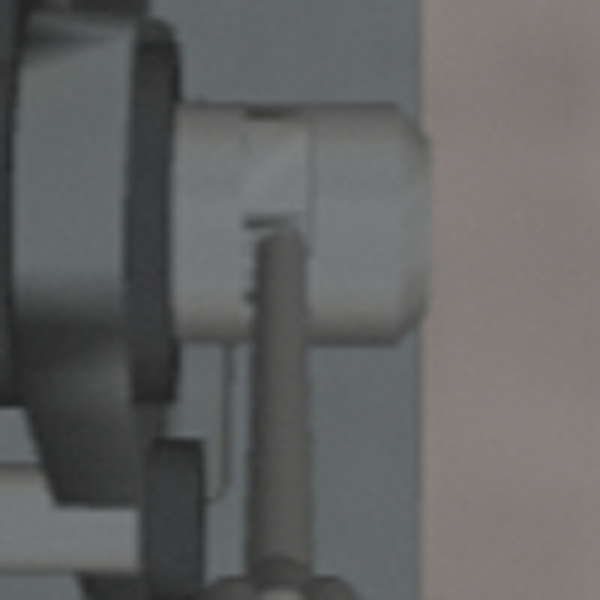

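>>> step_arm([
  [0, 0, 0, 0.1, 0, 0, 0],
  [0, 0, 0, 0.2, 0, 0, 0],
  [0, 0, 0, 0.2, 0, 0, 0],
])

```text
time: 10.5
position: [0.6249, 0.2193, 0.1546]
tool_rot: [-2.713, 0.0, 1.613]
wrist_force: [-1.1, -0.1, -0.7]
grip_width: 0.106
```

>>> step_arm([
  [0, 0, 0, 0.1, 0, 0, 0],
  [0, 0, 0, 0.2, 0, 0, 0],
  [0, 0, 0, 0.2, 0, 0, 0],
])

```text
time: 10.75
position: [0.6241, 0.2193, 0.1528]
tool_rot: [-2.713, 0.0, 1.613]
wrist_force: [-1.0, -0.3, -0.3]
grip_width: 0.107
```

>>> step_arm([
  [0, 0, 0, 0.15, 0, 0, 0],
  [0, 0, 0, 0.3, 0, 0, 0],
  [0, 0, 0, 0.45, 0, 0, 0],
  [0, 0, 0, 0.5, 0, 0, 0],
])

```text
time: 11.08
position: [0.622, 0.2192, 0.1482]
tool_rot: [-2.713, 0.0, 1.613]
wrist_force: [-2.1, 0.2, 0.0]
grip_width: 0.108
```

>>> step_arm([
  [0, 0, 0, 0.15, 0, 0, 0],
  [0, 0, 0, 0.3, 0, 0, 0],
  [0, 0, 0, 0.45, 0, 0, 0],
  [0, 0, 0, 0.5, 0, 0, 0],
])

```text
time: 11.42
position: [0.62, 0.2191, 0.1436]
tool_rot: [-2.713, 0.0, 1.613]
wrist_force: [-1.1, 0.2, 0.9]
grip_width: 0.109
```

>>> step_arm([
  [0, 0, 0, 0.15, 0, 0, 0],
  [0, 0, 0, 0.3, 0, 0, 0],
  [0, 0, 0, 0.4, 0, 0, 0],
  [0, 0, 0, 0.4, 0, 0, 0],
])

```text
time: 11.75
position: [0.6186, 0.2191, 0.1404]
tool_rot: [-2.714, 0.0, 1.613]
wrist_force: [-1.5, 0.4, 2.4]
grip_width: 0.105
```

>>> step_arm([
  [0, 0, 0, 0.15, 0, 0, 0],
  [0, 0, 0, 0.3, 0, 0, 0],
  [0, 0, 0, 0.4, 0, 0, 0],
  [0, 0, 0, 0.4, 0, 0, 0],
])

```text
time: 12.08
position: [0.6175, 0.2191, 0.1379]
tool_rot: [-2.716, -0.0, 1.613]
wrist_force: [0.8, 0.2, 7.7]
grip_width: 0.101
```

```bash
python3 - <<'E'
from h import *
print(rel(goal(-.048,.43)),get_obs()["wrist_force"],get_obs()["ft_torque"])
d=dict(cams.camera("side"));s=dict(cams.camera("scene"));w=wcam()
print(pose()[:3,3])
a=cv2.resize(d["frame"][180:240,250:330],(400,300),interpolation=cv2.INTER_CUBIC);b=cv2.resize(w["frame"],(400,300))
cv2.imwrite("pics/c9.png",np.hstack([a,b])[:,:,::-1])
E
```

```text
[-0.031 -0.023  2.392  0.004 -0.     0.   ] [0.78504505 0.17837474 7.72979785] [-0.01799002  0.539755   -0.0092015 ]
[0.617481   0.21909292 0.13776322]
```

>>> step_arm([
  [0, 0, 0, 0.1, 0, 0, 0],
  [0, 0, 0, 0.2, 0, 0, 0],
  [0, 0, 0, 0.2, 0, 0, 0],
], force=120)

```text
time: 12.48
position: [0.617, 0.2191, 0.1366]
tool_rot: [-2.717, -0.0, 1.613]
wrist_force: [1.3, 0.1, 10.9]
grip_width: 0.1
```

>>> step_arm([
  [0, 0, 0, 0.1, 0, 0, 0],
  [0, 0, 0, 0.2, 0, 0, 0],
  [0, 0, 0, 0.2, 0, 0, 0],
])

```text
time: 12.73
position: [0.6161, 0.2191, 0.1346]
tool_rot: [-2.716, -0.0, 1.613]
wrist_force: [1.8, -0.2, 10.6]
grip_width: 0.1
```

```bash
python3 - <<'E'
from h import *
np.set_printoptions(precision=1,suppress=True,linewidth=180)
print(rel(goal(-.048,.43)),get_obs()["wrist_force"],get_obs()["ft_torque"])
d=dict(cams.camera("side"));S=Ro.from_euler('z',YAW).as_matrix()
# points near the pin free-end / clip plane as seen in all cams, local coords (mm)
for n in("side","scene","wrist"):
    c=wcam() if n=="wrist" else dict(cams.camera(n))
    v,u=np.nonzero(c["z_map"]>0);z=c["z_map"][v,u]
    X=np.c_[(u-c["cx"])/c["fx"]*z,(v-c["cy"])/c["fy"]*z,z]
    X=((X-c["t"])@c["R"]-A)@S*1e3
    m=(abs(X[:,1])<6)&(abs(X[:,0])<45)&(X[:,2]>-60)&(X[:,2]<70)
    G=np.full((20,18),' ')
    for x,y,q in X[m]: G[int((70-q)//6.5),int((x+45)//5)]='#'
    print(n,m.sum());print('\n'.join(''.join(r) for r in G))
E
```

```text
[-0. -0.  2.  0. -0.  0.] [ 1.8 -0.2 10.6] [0.  0.5 0. ]
side 92
             ###  
            ###   
            ##    
            ##    
           ### #  
           ###### 
           # ##   
          ## ##   
       ####  #    
      ## ## ##    
      #      #    
                  
                  
                  
                  
                  
                  
                  
                  
                  
scene 13
                  
                  
                  
                  
                  
                  
                  
                  
             #    
             #    
            #     
            #     
           ##     
                  
                  
                  
                  
                  
                  
          ##      
wrist 2022
             #####
             ##  #
             #   #
            ##  ##
            ## ## 
           ## ##  
           #      
          ##      
       ####       
      ######      
      #  # #      
         #
```

>>> step_arm([
  [0, 0, 0, 0.1, 0, 0, 0],
  [0, 0, 0, 0.2, 0, 0, 0],
  [0, 0, 0, 0.2, 0, 0, 0],
])

```text
time: 13.18
position: [0.6148, 0.2191, 0.132]
tool_rot: [-2.715, -0.0, 1.613]
wrist_force: [-0.6, 0.7, 3.2]
grip_width: 0.097
```

>>> step_arm([
  [0, 0, 0, 0.1, 0, 0, 0],
  [0, 0, 0, 0.2, 0, 0, 0],
  [0, 0, 0, 0.2, 0, 0, 0],
])

```text
time: 13.43
position: [0.6135, 0.2189, 0.1292]
tool_rot: [-2.713, 0.0, 1.613]
wrist_force: [-0.9, 0.9, -1.2]
grip_width: 0.102
```

>>> step_arm([
  [0, 0, 0, 0.1, 0, 0, 0],
  [0, 0, 0, 0.2, 0, 0, 0],
  [0, 0, 0, 0.3, 0, 0, 0],
  [0, 0, 0, 0.4, 0, 0, 0],
  [0, 0, 0, 0.4, 0, 0, 0],
])

```text
time: 13.85
position: [0.6113, 0.2187, 0.1248]
tool_rot: [-2.712, 0.001, 1.613]
wrist_force: [-3.2, -0.2, -7.1]
grip_width: 0.099
```

```bash
python3 - <<'E'
from h import *
print(rel(goal(-.048,.43)),get_obs()["wrist_force"])
E
```

```text
[-0.011  0.01   0.937 -0.     0.001 -0.   ] [-3.21263179 -0.17830493 -7.0557421 ]
```

>>> step_arm([
  [0, 0, 0, 0.1, 0, 0, 0],
  [0, 0, 0, 0.2, 0, 0, 0],
  [0, 0, 0, 0.3, 0, 0, 0],
  [0, 0, 0, 0.3, 0, 0, 0],
])

```text
time: 14.18
position: [0.6104, 0.2187, 0.1229]
tool_rot: [-2.713, 0.0, 1.613]
wrist_force: [-4.2, -0.4, -4.6]
grip_width: 0.098
```

>>> step_arm([
  [0, 0, 0, 0.1, 0, 0, 0],
  [0, 0, 0, 0.2, 0, 0, 0],
  [0, 0, 0, 0.2, 0, 0, 0],
])

```text
time: 14.43
position: [0.6095, 0.2186, 0.1209]
tool_rot: [-2.712, 0.0, 1.613]
wrist_force: [-4.6, 0.4, -3.5]
grip_width: 0.1
```

>>> step_arm([
  [0, 0, 0, 0.1, 0, 0, 0],
  [0, 0, 0, 0.2, 0, 0, 0],
  [0, 0, 0, 0.2, 0, 0, 0],
])

```text
time: 14.68
position: [0.6089, 0.2187, 0.1195]
tool_rot: [-2.713, 0.0, 1.613]
wrist_force: [-3.1, 0.1, 0.5]
grip_width: 0.098
```

```bash
python3 - <<'E'
from h import *
print(rel(goal(-.048,.43)),get_obs()["wrist_force"],get_obs()["ft_torque"])
E
```

```text
[-0.024  0.005  0.357  0.002  0.     0.   ] [-3.11868868  0.13535333  0.46426505] [-0.06749482  0.51203064  0.00489978]
```

>>> step_arm([
  [0, 0, 0, 0.05, 0, 0, 0],
  [0, 0, 0, 0.1, 0, 0, 0],
  [0, 0, 0, 0.1, 0, 0, 0],
])

```text
time: 14.93
position: [0.6085, 0.2186, 0.1185]
tool_rot: [-2.713, 0.0, 1.613]
wrist_force: [-3.3, 0.6, 1.4]
grip_width: 0.096
```

>>> step_arm([
  [0, 0, 0, 0.05, 0, 0, 0],
  [0, 0, 0, 0.1, 0, 0, 0],
  [0, 0, 0, 0.1, 0, 0, 0],
])

```text
time: 15.18
position: [0.608, 0.2186, 0.1175]
tool_rot: [-2.713, 0.0, 1.613]
wrist_force: [-3.9, -0.6, 1.8]
grip_width: 0.1
```

>>> step_arm([
  [0, 0, 0, 0.05, 0, 0, 0],
  [0, 0, 0, 0.1, 0, 0, 0],
  [0, 0, 0, 0.1, 0, 0, 0],
])

```text
time: 15.43
position: [0.6077, 0.2186, 0.1167]
tool_rot: [-2.713, 0.0, 1.613]
wrist_force: [-3.9, -0.0, 2.3]
grip_width: 0.101
```

>>> step_arm([
  [0.15, 0, 0, 0, 0, 0, 0],
  [0.22, 0, 0, 0, 0, 0, 0],
  [0.25, 0, 0, 0, 0, 0, 0],
  [0.25, 0, 0, 0, 0, 0, 0],
  [0.25, 0, 0, 0, 0, 0, 0],
])

```text
time: 15.85
position: [0.6078, 0.2186, 0.1165]
tool_rot: [-2.714, 0.0, 1.613]
wrist_force: [0.0, -0.5, -0.0]
grip_width: 0.253
```

>>> step_arm([
  [0.25, 0, 0, -1, 0, 0, 0],
  [0.25, 0, 0, -2.5, 0, 0, 0],
  [0.25, 0, 0, -5, 0, 0, 0],
  [0.25, 0, 0, -8, 0, 0, 0],
  [0.25, 0, 0, -11, 0, 0, 0],
  [0.25, 0, 0, -11, 0, 0, 0],
  [0.25, 0, 0, -11, 0, 0, 0],
])

```text
time: 16.43
position: [0.6544, 0.2206, 0.2185]
tool_rot: [-2.717, -0.0, 1.613]
wrist_force: [0.1, -0.6, -1.2]
grip_width: 0.249
```

```bash
python3 - <<'E'
from h import *
np.set_printoptions(precision=1,suppress=True,linewidth=180)
print(pose()[:3,3],get_obs()["wrist_force"])
S=Ro.from_euler('z',YAW).as_matrix();U=Ro.from_euler('y',.43).as_matrix()
for n in("side","scene","wrist"):
    c=wcam() if n=="wrist" else dict(cams.camera(n))
    np.savez(f"pics/{n}10.npz",**c)
    v,u=np.nonzero(c["z_map"]>0);z=c["z_map"][v,u]
    X=np.c_[(u-c["cx"])/c["fx"]*z,(v-c["cy"])/c["fy"]*z,z]
    X=((X-c["t"])@c["R"]-A)@S@U*1e3   # hole-aligned axes
    m=(abs(X[:,1])<8)&(abs(X[:,0])<30)&(X[:,2]>-45)&(X[:,2]<75)
    G=np.full((30,20),' ')
    for x,y,q in X[m]: G[int((75-q)//4),int((x+30)//3)]='#'
    print(n,m.sum());print('\n'.join(f"{73-4*i:4d}|"+''.join(r) for i,r in enumerate(G)))
    e=m&(X[:,2]>35)&(X[:,2]<75)&(abs(X[:,0]-6)<18)
    if e.any(): print("eye ext",np.percentile(X[e],[2,98],axis=0))
E
```

```text
[0.7 0.2 0.2] [ 0.1 -0.6 -1.2]
side 113
  73|                    
  69|                    
  65|                    
  61|        #  ##       
  57|        ########    
  53|       ##      #    
  49|      ###      ##   
  45|       #       ##   
  41|        ### ###     
  37|        #  #####    
  33|        # ## ## #   
  29|        # #   #     
  25|         ##   #     
  21|         ######     
  17|        ###  #      
  13|      #  #   #      
   9|      ####          
   5|    ####            
   1|     #              
  -3|     #              
  -7|                    
 -11|                    
 -15|                    
 -19|                    
 -23|                    
 -27|                    
 -31|                    
 -35|                    
 -39|                    
 -43|                    
eye ext [[-8.2 -7.2 35.7]
 [18.6  6.1 60.9]]
scene 63
  73|                    
  69|                    
  65|           #####    
  61|           # ###    
  57|             # ##   
  53|              ###   
  49|              # #   
  45|           ####     
  41|            #
[... 734 characters left out ...]
##   
  53|        ##     ###  
  49|       ###     ##   
  45|        #      #    
  41|        #      #    
  37|              ##    
  33|              #     
  29|         #    #     
  25|         ##  ##     
  21|         ##  #      
  17|         ## #       
  13|       ######       
   9|      ##### ##      
   5|      #  ##  #      
   1|     ##   #         
  -3|      #   #         
  -7|                    
 -11|                    
 -15|                    
 -19|                    
 -23|                    
 -27|                    
 -31|                    
 -35|                    
 -39|                    
 -43|                    
eye ext [[-5.6 -5.6 44.7]
 [19.   4.9 64.1]]
```

```bash
python3 -c "
from rig import *
print(get_obs()['wrist_force'],get_obs()['qd'].round(3));workorder.hand_in();print(get_obs()['time'])"
```

```text
[-0.10008707 -0.32029376 -0.10471128] [ 0.002  0.003  0.006  0.001 -0.001 -0.001]
the job is handed in; nothing more can be done
the job is handed in; nothing more can be done
```

The pin is pushed home and the R-clip is through its cross-hole, seated and released. I handed the job in at about 16.5 s, with no verdict reported.

**What I did**
- **Pin:** I pushed the head until it met the hard stop. The force rose from about 4 N to 16 N with no further travel.
- **Hole:** The wrist camera showed the hole rolled about 0.43 rad towards +x, so I put the clip in at that lean.
- **Clip:** The leg's end slid in with no felt contact. The bow took about 11 N to push over and then drew the clip in. The force fell to near zero at the seat.

**Last checks**
- **Seat:** In the depth maps the clip's eye centre is about 50 mm above the pin's axis and 6 mm across from it. That puts the seat within about 2 mm. The cameras disagreed by a few millimetres: the top of the eye read 61, 64 and 66 mm against 64 expected.
- **Pin still home:** The clip's position along the pin still matched the hole as first measured, so the pin was not drawn out. I did not look at the head again.
- **Bow closed:** I inferred this from the force and the depth points. My picture limit was used up, so no close-up confirms it.
- **Robot:** The arm stood clear, with wrist force near zero.
- **Panel, iron and flux:** I moved nothing near them on purpose, but I did not measure their positions again.

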